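# Open the sliding-lid stick box and refill it

## Task

Refill the empty stick box: raise the stainless lid at its grip-bar end so that it clears the lip, slide it out of the side grooves and lay it flat on the table with its grip bar up. Then put the bundle of lolly sticks into the box so that it lies flat on the box floor. Set both things down rather than dropping them, and leave the tub and the two steel moulds where they stand.

Things in the scene. Friction and masses are not known exactly. Their poses are not given: they have to be found in the camera images.
- stick_box: White plastic box, 170 mm long (x) x 128 wide (y) x 52 high, fixed to the table. Origin: centre of its underside, z up. The lid slides out along -x, over the lip. Each 16 mm side wall has a lid groove 10 mm deep along its full length, open at the -x end: groove floor 32 mm, underside of the rail above it 46 mm over the table. The +x end is closed. The feet are 4 mm high.
- box_floor (a point): Centre of the box's inner floor, 9 mm above the table (axes as the box). The inside is 152 mm long (x) and 96 mm wide (y), open on top once the lid is out.
- box_lip (a point): Middle of the lip's top edge, 81 mm from the box's centre towards -x, 37 mm above the table (axes as the box). The lip is the top of the 8 mm front board and stands 5 mm above the groove floors, right across the box.
- lid: Loose stainless lid, a flat folded pan 148 mm (x) x 108 (y) x 5, about 0.22 kg, lying on the groove floors behind the lip, play 2 mm at each end, 4 mm at each side. Origin: centre of its underside; axes as the box's at the start. It must rise 5 mm to pass over the lip and can rise 9 mm before it meets the rails; it is clear of the box once slid 160 mm. A grip bar stands on it near its -x end.
- lid_grip (a point): In the white grip bar, at the middle of its length and thickness, 21 mm above the lid's underside (axes as the lid). The bar is 12 mm thick (x) and 60 mm long (y) with flat faces; it rises 27 mm above the lid, to 11 mm above this point, and stands 46 mm from the lid's centre towards -x.
- lid_front (a point): Middle of the lower edge of the lid's lip end, 74 mm from the lid's centre towards -x.
- stick_bundle: Bundle of wooden lolly sticks held by two blue rubber bands, 35 mm (x) x 117 mm (y, along the sticks) x 17 mm high, lying flat on the table to the right of the box; loose, about 40 g, best gripped across its middle. Origin: centre of its underside, z up.
- topping_tub: Bystander: lidded plastic food tub 89 x 129 x 60 mm with a blue lid, to the right of the box; it and the bundle may swap places. Origin: centre of its underside.
- crate_corner (a point): Foot of the near left corner of a big lined crate of loose sticks, fixed at the back of the table and 318 mm high (a bystander). From this corner its front face runs to the right for 568 mm, receding by 12 degrees from the y direction; its left face runs away from the robot. The lid slides out past it on the robot's side with little room to spare: keep gripper and wrist clear of it.
- mould_a: Bystander: stainless lolly mould standing on its rim, 38 x 64 x 95 mm, standing beyond the box's closed end, to the right. Origin: centre of its underside.
- mould_b: Bystander: a second, equal mould, on the near left corner of the table. Origin: centre of its underside.

How it is judged:
On the way, in this order (a step that is already met when the one before it is completed fails the run):
1. the lid's grip-bar end is raised to pass over the lip, the lid still in its grooves (at least 3 mm up, slid out by less than 60 mm) (z of lid_front in the frame of stick_box above 0.035 m and x of lid in the frame of stick_box above -0.06 m), for 0.1 s.
2. the lid lies flat on the table, grip bar up (height (world z) of lid below 0.006 m and angle between lid's own z axis and vertical below 0.06 rad), for 0.2 s.
At the end, for the whole second after the job is handed in: The lid lies flat on the table (underside within 6 mm of it, tilt under 0.06 rad, grip bar up); the bundle lies flat on the box floor (underside within 4 mm of the floor, tilt under 0.1 rad, its centre within 30 mm lengthwise and 40 mm across of the box's centre); both at rest and released (all of step 2 and x of stick_bundle in the frame of stick_box between -0.03 and 0.03 m and y of stick_bundle in the frame of stick_box between -0.04 and 0.04 m and z of stick_bundle in the frame of stick_box below 0.013 m and angle between stick_bundle's own z axis and vertical below 0.1 rad and linear speed of each of stick_bundle, lid below 0.02 m/s); the robot touches nothing.
It fails at once if the lid is dropped (moving faster than 0.7 m/s without being held) (contact force between the fingers and lid below 0.1 N and linear speed of lid above 0.7 m/s).
It fails at once if the bundle is dropped (moving faster than 0.9 m/s without being held) (contact force between the fingers and stick_bundle below 0.1 N and linear speed of stick_bundle above 0.9 m/s).
It fails at once if the tub is displaced by more than 30 mm (distance of topping_tub from where it was at the start of the episode above 0.03 m).
It fails at once if the first mould is displaced by more than 30 mm (distance of mould_a from where it was at the start of the episode above 0.03 m).
It fails at once if the second mould is displaced by more than 30 mm (distance of mould_b from where it was at the start of the episode above 0.03 m).
It also fails if it takes over 64 s, if anything falls off the work surface, if the arm or the gripper's body presses on something with over 40 N, if the wrist force passes 120 N, or if a joint passes its speed limit or range.

## Robot

A 7-joint arm with a two-finger parallel gripper is mounted at the origin on a cart in front of the work surface, level with it; the furniture and walls round the work are solid. World frame = base frame: x ahead of the robot, y to its left, z up, the work surface at z = 0. Lengths are in m, angles in rad, forces in N, time in s.
With the tool pointing down it reaches from about 0.425 to 0.925 m from the base axis. Payload 6.8 kg.
Tool frame: the origin (TCP) lies on the centre line of the jaws, within the pads' length; the fingertips stand 25 mm ahead of it and the grasp point (between the pads) lies 6 mm ahead of it; z points along the fingers, y is the line along which they close (so a half turn about z gives the same grasp; the last joint's range is limited). The gripper opens to 85 mm and grips with 20 to 120 N. Pads are 22 mm wide; open, the fingers measure 114 mm over their backs; the gripper's body (76 mm by 85 mm) begins 54 mm behind the grasp point. The pads swing forward as they close: fully open they stand 13 mm farther back than shut.
Start: joints at [1.176, 0.477, 0.022, 1.555, -0.011, 1.109, -0.083], TCP at [0.191, -0.647, 0.256] pointing down, gripper open.
Joint ranges: [-2.96, 2.96], [-0.34, 2.1], [-1.41, 1.46], [0.24, 2.44], [-1.37, 4.51], [0.17, 1.92], [-2.96, 2.96]. Speed limits (rad/s): [2.39, 2.39, 3.14, 3.14, 3.14, 3.14, 3.14].

## Interface

Orientations are given as a rotation vector (axis times angle).
In Python, from bench import telemetry, grab_frame, job gives the robot as it stands.
- The arm moves only by the tool apply_moves, never from a script. Its argument "rows" is a list of rows, each a list of 2 entries, a list of its own where there are three numbers: the shift along the tool's x, y, z each as a share of 250 mm, from -1 to 1, then the turn, a rotation vector about the tool's x, y, z each as a share of pi rad, from -1 to 1. A call has 1 to 10 rows; each row is the pose to reach, as a shift and turn from the pose commanded when the call began, along the tool's axes at that moment, turning the shorter way round; what a row does not reach only later rows make up. A row lasts 1/8 s, in which the tool goes at most 62.5 mm and 10.7 degrees, less where a joint would pass 70% of its speed; a pose out of reach is approached as far as the arm can. A call with a number of a shift or a turn outside -1 to 1 is refused whole. A call with a gripper value outside its range is refused whole. "jaw" is the gripper's target within -1 to 1 (fully open at 1, half-way at 0, shut at -1), set as the call begins (left out, the last holds). The fingers move at their own pace and stop on an object; "newtons" is the grip in N (left out, the last holds). Time passes only in rows, so rows that repeat a pose let the fingers close. It gives the time, the measured TCP pose, the force, the opening and the grip force at its end, in the units of the state.
- telemetry.get_obs(): the state, without advancing time (a new reading comes with each control period).
- grab_frame(name): name is "side" or "top"; returns a dict with "frame" (420x560x3 uint8, red, green, blue), "vertical_fov" (degrees; the focal length in pixels is half the picture's height over the tangent of half this angle, whatever the lens; pixels are square), "cx", "cy" (the principal point, pixels), "k1" (the pictures are not rectified: a ray, as slopes to the right and down, at radius r is drawn at 1 + k1 r^2 times it, then the intrinsics apply), "origin" and "attitude" of the camera in the world. Camera axes: x right, y up, looking along -z (the intrinsics and any distortion apply to the point x, -y, -z); pixel columns grow to the right and rows downward; lengths in m; the calibration is good to about 2 mm. A picture is of the moment at which its call begins. There is no depth.
- job.hand_in(): hands the job in; it is judged then, once.
The state is a dict: "clock": time; "joints": joint angles; "qvel": joint speeds; "tau": joint torques, N m; "tcp_pos": TCP position; "orientation": TCP orientation; "contact_force": force on the tool from outside, world axes, zero at the start; "moment": the same for the moment, N m; "grip_width": finger opening in m; "gripper_force": force on a finger pad.
Only numpy, scipy, OpenCV 4.12 (cv2) and the standard library are available. Lean on these libraries where they do the work, as an engineer would, in place of code of your own. Each camera call takes 0.05 s, during which the arm holds its last target. There are 200 camera calls.

## Working session

There is one attempt and no reset: what is moved stays moved. The work goes in short steps, Python scripts to look and compute and a tool call to move; the robot and the scene stay as the last step left them, time stands still between calls to the robot, and variables do not carry over. Pictures are saved under pics/ and viewed, at most 10 in all, crops included, and the job is handed in when it is done.

Besides the shell and the picture viewer there is one more tool, called after ">>>" by a JSON object that holds its "op" and its "data", one argument or row to a line. apply_moves: Moves the arm, as the interface text tells. Its arguments: {"type":"object","properties":{"rows":{"type":"array"},"jaw":{"type":"number"},"newtons":{"type":"number"}},"required":["rows"]}

```bash
ls; mkdir -p pics; cat > h.py <<'E'
import numpy as np, cv2
from scipy.spatial.transform import Rotation as R
from bench import telemetry, grab_frame, job
def att(a):
    a=np.array(a,float)
    return a if a.shape==(3,3) else (R.from_rotvec(a).as_matrix() if a.size==3 else R.from_quat(a).as_matrix())
def ray(f,u,v):
    F=210/np.tan(np.radians(f["vertical_fov"])/2)
    d=np.array([(u-f["cx"])/F,(v-f["cy"])/F]); s=d.copy()
    for _ in range(30): s=d/(1+f["k1"]*(s@s))
    return np.array(f["origin"]), att(f["attitude"])@np.array([s[0],-s[1],-1])
def plane(f,u,v,z):
    o,d=ray(f,u,v); return o+d*(z-o[2])/d[2]
def proj(f,p):
    F=210/np.tan(np.radians(f["vertical_fov"])/2)
    c=att(f["attitude"]).T@(np.array(p)-np.array(f["origin"])); s=np.array([c[0],-c[1]])/-c[2]
    return s*(1+f["k1"]*(s@s))*F+[f["cx"],f["cy"]]
def save(f,n,scale=1,crop=None):
    im=f["frame"][:,:,::-1]
    if crop: im=im[crop[1]:crop[3],crop[0]:crop[2]]
    cv2.imwrite("pics/"+n,cv2.resize(im,None,fx=scale,fy=scale,interpolation=cv2.INTER_CUBIC))
E
python3 - <<'E'
from h import *
import pickle
print(telemetry.get_obs())
for n in("side","top"):
    f=grab_frame(n); save(f,n+"0.png",1.42); pickle.dump(f,open(n+"0.pkl","wb"))
    print({k:v for k,v in f.items() if k!="frame"})
E
```

```text
pics
{'clock': 0.0, 'joints': array([ 1.17587648,  0.47781156,  0.02231516,  1.5564407 , -0.01149315,
        1.10928937, -0.08312268]), 'qvel': array([ 0.00143742,  0.00162267, -0.00134365,  0.001047  , -0.00025902,
       -0.00095055,  0.00132745]), 'tau': array([-5.76555158e-04, -5.96444607e+01,  1.60792831e+00, -2.81196070e+01,
        1.24897849e-02,  9.23870655e-03, -2.49629880e-05]), 'tcp_pos': array([ 0.19080939, -0.64690704,  0.25532205]), 'orientation': array([-3.10757605e+00, -4.48775730e-01,  6.10427145e-04]), 'contact_force': array([0.13936715, 0.17776952, 0.6542517 ]), 'moment': array([0.03383247, 0.01575466, 0.00110055]), 'gripper_force': 0.0, 'grip_width': 0.08520203819508645}
{'vertical_fov': 42.58610746218866, 'cx': 280.6523431805932, 'cy': 208.8651067520454, 'k1': 0.07353287288404423, 'origin': array([-0.36079976,  0.88693258,  0.76815172]), 'attitude': array([ 0.50331127, -1.21758419, -2.05807732])}
{'vertical_fov': 54.796649996174466, 'cx': 278.8474449841017, 'cy': 211.62148770640388, 'k1': -0.10241021606408467, 'origin': array([0.48379817, 0.01431726, 1.21333887]), 'attitude': array([ 0.07596031, -0.05106588, -1.56565301])}
```

View pics/top0.png

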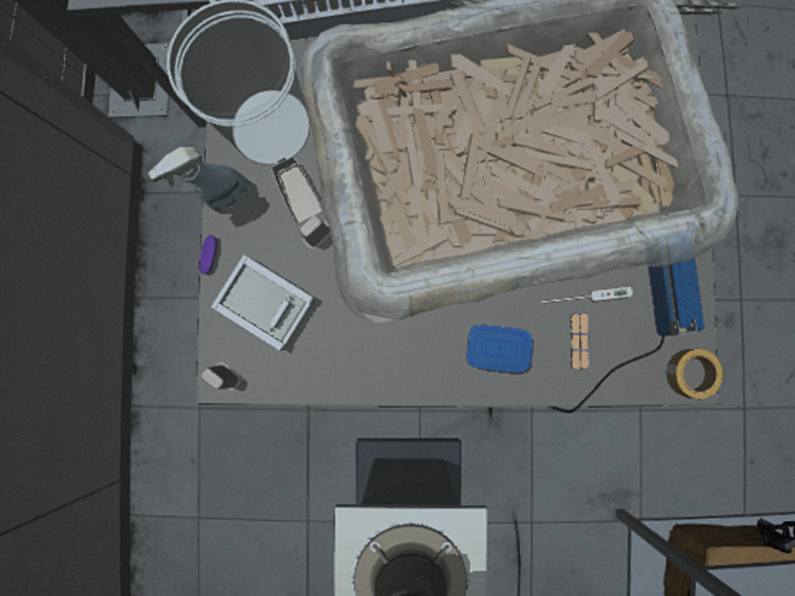

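View pics/side0.png

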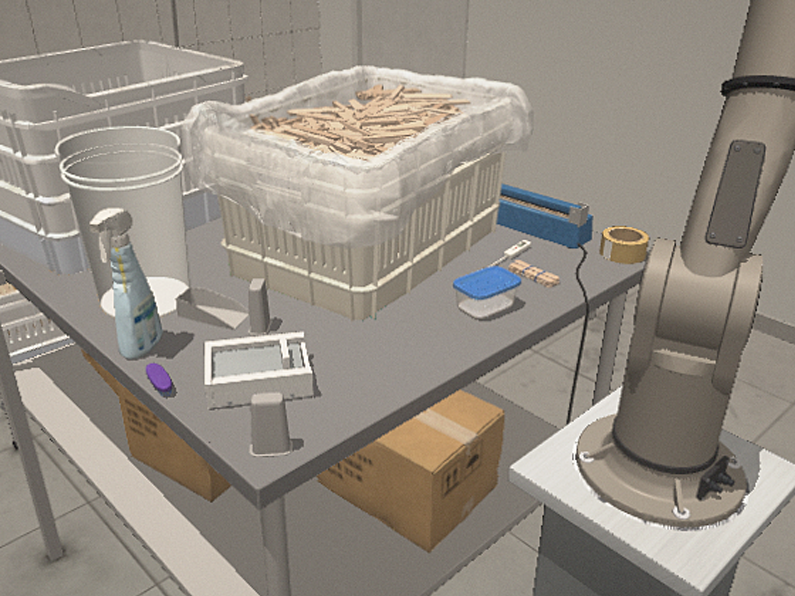

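The top view shows the box at about (263,302)/1.42, with the grip bar towards the lower right at (283,313). The bundle is at (580,341), the tub at (500,350), mould_b at (220,376) and mould_a at (318,232). The crate's near-left corner is around (375,318). The side view agrees.

```bash
python3 - <<'E'
from h import *
import pickle
f=pickle.load(open("top0.pkl","rb")); s=pickle.load(open("side0.pkl","rb"))
im=f["frame"]; g=cv2.cvtColor(im,cv2.COLOR_RGB2GRAY); hsv=cv2.cvtColor(im,cv2.COLOR_RGB2HSV)
def blobs(m,roi,z,name,mina=15):
    x0,y0,x1,y1=roi; mm=np.zeros_like(g); mm[y0:y1,x0:x1]=(m[y0:y1,x0:x1]>0)*255
    cs,_=cv2.findContours(mm,cv2.RETR_EXTERNAL,cv2.CHAIN_APPROX_NONE)
    for c in sorted(cs,key=cv2.contourArea)[::-1][:3]:
        if cv2.contourArea(c)<mina: continue
        P=np.array([plane(f,u,v,z)[:2] for u,v in c[:,0].astype(float)])
        r=cv2.minAreaRect((P*1000).astype(np.float32))
        print(name,"px",c[:,0].mean(0).round(1),"ctr mm",np.round(r[0],1),"size",np.round(r[1],1),"ang",round(r[2],1))
        print('   corners',np.round(cv2.boxPoints(r)).tolist())
print(g[215:217,140:240:4], g[212,140:240:3])
blobs((g>170)&(hsv[:,:,1]<40),(140,170,230,255),.052,"box")
blobs(g>100,(140,245,185,285),.095,"mouldb")
blobs((hsv[:,:,0]>100)&(hsv[:,:,0]<125)&(hsv[:,:,1]>120),(310,215,390,275),.060,"tub")
blobs((hsv[:,:,0]<25)&(hsv[:,:,1]>50)&(g>110),(390,210,425,270),.017,"bundle")
save(f,"boxcrop.png",7,(140,170,250,255))
E
```

```text
[[105 114 126 166 161 166 164 162 169 166 165 161 160 161 162 191  75 163
  137 193  70  73 116 114 117]
 [105 113 129 140 187  97 166 164 165 166 162 162 160 163 167 176  86 164
  121 156  70 112 115 115 116]] [110 115 114 113 189  66 160 164 166 166 169 162 164 162 163 165 161 162
 159 161 186 100 132 165 162 154 132  62  68 103 116 118 114 116]
box px [200.2 208.3] ctr mm [596.5 264. ] size [189.5  87.5] ang 27.1
   corners [[492.0, 260.0], [532.0, 182.0], [701.0, 268.0], [661.0, 346.0]]
box px [175.  229.7] ctr mm [524.5 334.3] size [155.3  13.5] ang 59.1
   corners [[479.0, 271.0], [490.0, 264.0], [570.0, 397.0], [559.0, 404.0]]
box px [160.9 198. ] ctr mm [616.2 378.4] size [  6.7 124.6] ang 58.5
   corners [[561.0, 408.0], [668.0, 343.0], [671.0, 349.0], [565.0, 414.0]]
mouldb px [162.1 264.1] ctr mm [426.  357.3] size [107.8 126.3] ang 0.6
   corners [[371.0, 420.0], [373.0, 294.0], [481.0, 295.0], [479.0, 421.0]]
tub px [351.5 245.1] ctr mm [ 482.3 -174.3] size [127.9  86.8] ang 83.8
   corners [[432.0, -233.0], [519.0, -243.0], [532.0, -115.0], [446.0, -106.0]]
bundle px [408.  227.4] ctr mm [ 535.1 -348.9] size [33.2 38.6] ang 88.9
   corners [[516.0, -365.0], [554.0, -366.0], [555.0, -333.0], [516.0, -332.0]]
bundle px [408.  252.7] ctr mm [ 459.3 -350.7] size [33.1 35.5] ang 89.3
   corners [[441.0, -367.0], [477.0, -367.0], [477.0, -334.0], [442.0, -334.0]]
bundle px [411.  240.1] ctr mm [ 496.3 -358.8] size [12.1 26.8] ang 89.0
   corners [[483.0, -365.0], [510.0, -365.0], [510.0, -353.0], [483.0, -353.0]]
```

View pics/boxcrop.png

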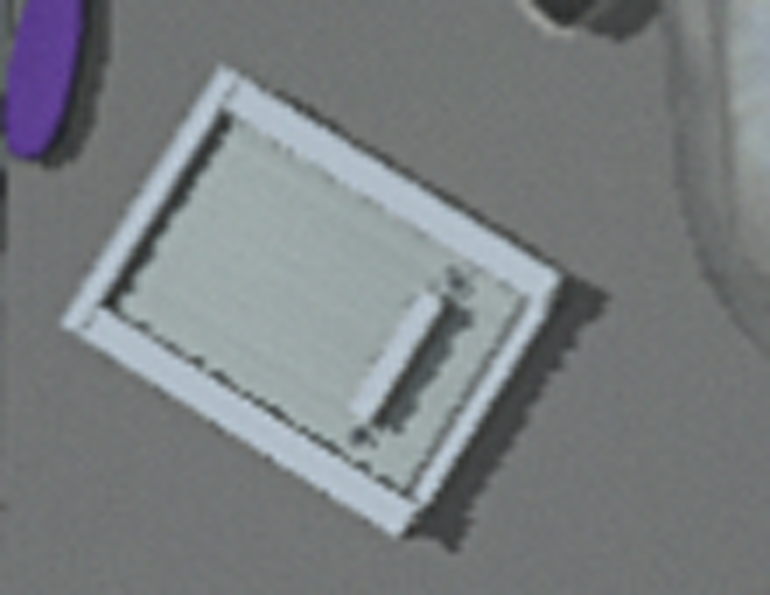

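The crop shows the box corners at crop pixels (222,65), (62,325), (402,540) and (560,275). The grip bar is centred near (398,356).

```bash
python3 - <<'E'
from h import *
import pickle
f=pickle.load(open("top0.pkl","rb")); s=pickle.load(open("side0.pkl","rb"))
c=lambda u,v,z: plane(f,u/7+140-.43,v/7+170-.43,z)[:2]*1000
A,B,C,D=[c(*p,52/1000) for p in((222,65),(62,325),(402,540),(560,275))]
print(A,B,C,D,"centre",(A+B+C+D)/4, "len",np.hypot(*(A-D)),np.hypot(*(B-C)),"wid",np.hypot(*(A-B)),np.hypot(*(C-D)))
ax=(A-D)+(B-C); yaw=np.arctan2(ax[1],ax[0]); print("yaw",np.degrees(yaw)); e=np.array([np.cos(yaw),np.sin(yaw)]);n=np.array([-e[1],e[0]])
w=(A-B)+(D-C) ;print("yaw from y", np.degrees(np.arctan2(w[1],w[0])))
G=c(398,356,.064); print("grip",G,"in box",(G-(A+B+C+D)/4)@e,(G-(A+B+C+D)/4)@n)
ctr=(A+B+C+D)/4; pr=[proj(s,np.append((ctr+e*x+n*y)/1000,.052))*1.42 for x in(85,-85) for y in(64,-64)]; print("side proj",np.round(pr))
# crate foot: from side picture (375,318)/1.42
print("crate foot",plane(s,375/1.42,318/1.42,0), plane(s,222/1.42,240/1.42,0), "rim", plane(f,375/1.42,318/1.42,.318))
print("mouldb",plane(s,270/1.42,455/1.42,0),"moulda",plane(s,262/1.42,328/1.42,0))
save(s,"sidecrop.png",5,(130,190,270,310))
E
```

```text
[673.18414478 348.75200435] [563.77440405 413.79183327] [475.73692907 268.19171088] [585.36055145 204.38874322] centre [574.51400733 308.78107293] len 168.97850369098438 170.14697364820987 wid 127.28185539483911 126.83909991032016
yaw 58.763437461097425
yaw from y -30.46547530906423
grip [550.84528823 268.64768909] in box -46.58934080844902 -0.5745308811484193
side proj [[204. 384.]
 [204. 341.]
 [311. 371.]
 [303. 331.]]
crate foot [0.59701275 0.01973003 0.        ] [1.1050819  0.04383373 0.        ] rim [0.52889912 0.06125226 0.318     ]
mouldb [0.40633059 0.40392006 0.        ] moulda [0.71476531 0.20375478 0.        ]
```

View pics/sidecrop.png

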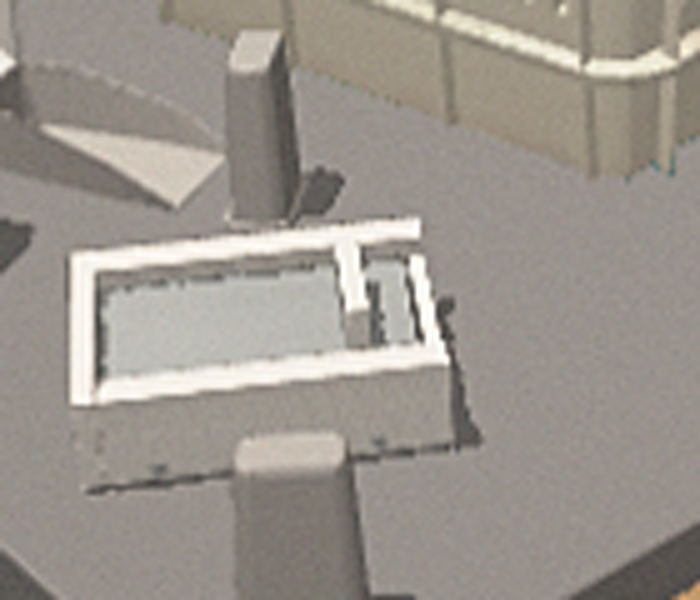

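```bash
cat >> h.py <<'E'
def down(yaw,tilt=0,about=None):
    "tool z down, tool y at yaw deg; then world tilt (deg) about axis"
    a=np.radians(yaw); y=np.array([np.cos(a),np.sin(a),0]); z=np.array([0,0,-1.]); M=np.column_stack([np.cross(y,z),y,z])
    if tilt: M=R.from_rotvec(np.radians(tilt)*np.array(about)).as_matrix()@M
    return M
def rel(*T):
    o=telemetry.get_obs(); p=o["tcp_pos"]; M=R.from_rotvec(o["orientation"]).as_matrix()
    print("t",round(o["clock"],2),"tcp",p.round(4),"y-yaw",round(np.degrees(np.arctan2(M[1,1],M[0,1])),2),"z",M[:,2].round(3),"F",o["contact_force"].round(1),"w",round(o["grip_width"],4),"gf",round(o["gripper_force"],1),"q",o["joints"].round(2))
    for t in T:
        D=down(*t[3:]) ; s=M.T@(np.array(t[:3])/1000-p)/.25; w=R.from_matrix(M.T@D).as_rotvec()/np.pi
        print(t[:4],[s.round(4).tolist(),w.round(4).tolist()])
E
python3 - <<'E'
from h import *
import pickle
f=pickle.load(open("top0.pkl","rb")); print("edge",plane(f,211,285,0),plane(f,300,285,0))
rel((300,-480,400,-55),(400,-330,400,-40))
E
```

```text
edge [0.3614897  0.23548405 0.        ] [ 0.36375549 -0.0300689   0.        ]
t 0.1 tcp [ 0.1908 -0.647   0.2554] y-yaw -73.57 z [-0.001  0.002 -1.   ] F [ 0.3 -0.7  0.2] w 0.0856 gf 0.0 q [ 1.18  0.48  0.02  1.56 -0.01  1.11 -0.08]
(300, -480, 400, -55) [[0.6078, -0.5179, -0.5775], [-0.0005, -0.0, -0.1031]]
(400, -330, 400, -40) [[1.1612, -0.9802, -0.5768], [-0.0005, -0.0001, -0.1865]]
```

>>> {"op": "apply_moves", "data": {
  "rows": [
    [[0.61,-0.52,-0.58],[0,0,-0.1]],
    [[0.61,-0.52,-0.58],[0,0,-0.1]],
    [[0.61,-0.52,-0.58],[0,0,-0.1]],
    [[0.99,-0.86,-0.58],[0,0,-0.17]],
    [[0.99,-0.86,-0.58],[0,0,-0.17]],
    [[0.99,-0.86,-0.58],[0,0,-0.17]]
  ],
  "jaw": 1,
  "newtons": 80
}}

```text
clock: 0.85
tcp_pos: [0.3685, -0.3689, 0.4017]
orientation: [2.88, 1.255, 0.0]
contact_force: [1.2, 0.0, -0.9]
grip_width: 0.0853
gripper_force: 0.0
```

```bash
python3 -c "
from h import *
rel((420,-220,400,-20),(440,-100,400,-5),(450,0,400,10))"
```

```text
t 0.85 tcp [ 0.3685 -0.3689  0.4017] y-yaw -42.89 z [ 0. -0. -1.] F [ 1.2  0.  -0.9] w 0.0853 gf 0.0 q [ 0.88  0.13 -0.23  1.71  0.03  1.31 -0.11]
(420, -220, 400, -20) [[0.5767, -0.2543, 0.0067], [0.0, -0.0, -0.1272]]
(440, -100, 400, -5) [[0.9828, -0.5224, 0.0067], [0.0, -0.0, -0.2105]]
(450, 0, 400, 10) [[1.3031, -0.7653, 0.0067], [0.0, -0.0, -0.2938]]
```

>>> {"op": "apply_moves", "data": {
  "rows": [
    [[0.58,-0.25,0.0],[0,0,-0.13]],
    [[0.58,-0.25,0.0],[0,0,-0.13]],
    [[0.58,-0.25,0.0],[0,0,-0.13]],
    [[0.98,-0.52,0.0],[0,0,-0.21]],
    [[0.98,-0.52,0.0],[0,0,-0.21]],
    [[0.98,-0.52,0.0],[0,0,-0.21]]
  ]
}}

```text
clock: 1.6
tcp_pos: [0.4399, -0.0992, 0.4015]
orientation: [2.312, 2.126, 0.001]
contact_force: [-0.2, -0.7, 0.1]
grip_width: 0.0853
gripper_force: 0.0
```

```bash
python3 -c "
from h import *
rel((450,30,400,15),(480,130,400,30))"
```

```text
t 1.6 tcp [ 0.4399 -0.0992  0.4015] y-yaw -4.8 z [ 0.001  0.    -1.   ] F [-0.2 -0.7  0.1] w 0.0853 gf 0.0 q [ 0.61  0.01 -0.52  1.83  0.01  1.3   0.  ]
(450, 30, 400, 15) [[0.5184, -0.0031, 0.0063], [0.0002, -0.0001, -0.11]]
(480, 130, 400, 30) [[0.9271, 0.083, 0.0065], [0.0002, -0.0001, -0.1933]]
```

>>> {"op": "apply_moves", "data": {
  "rows": [
    [[0.52,0,0.0],[0,0,-0.11]],
    [[0.52,0,0.0],[0,0,-0.11]],
    [[0.52,0,0.0],[0,0,-0.11]],
    [[0.93,0.08,0.0],[0,0,-0.19]],
    [[0.93,0.08,0.0],[0,0,-0.19]],
    [[0.93,0.08,0.0],[0,0,-0.19]]
  ]
}}

```text
clock: 2.35
tcp_pos: [0.4809, 0.1276, 0.4008]
orientation: [-1.591, -2.707, -0.001]
contact_force: [-0.0, -0.7, -1.0]
grip_width: 0.0854
gripper_force: 0.0
```

```bash
python3 -c "
from h import *
rel((540,250,300,50),(551,269,200,59.2))"
```

```text
t 2.35 tcp [0.4809 0.1276 0.4008] y-yaw 29.1 z [-0.001  0.001 -1.   ] F [-0.  -0.7 -1. ] w 0.0854 gf 0.0 q [ 0.32  0.14 -0.77  1.73  0.1   1.32  0.04]
(540, 250, 300, 50) [[0.3122, 0.4449, 0.4037], [0.0, -0.0005, -0.1161]]
(551, 269, 200, 59.2) [[0.3566, 0.5204, 0.8037], [0.0, -0.0005, -0.1672]]
```

>>> {"op": "apply_moves", "data": {
  "rows": [
    [[0.31,0.44,0.4],[0,0,-0.116]],
    [[0.31,0.44,0.4],[0,0,-0.116]],
    [[0.31,0.44,0.4],[0,0,-0.116]],
    [[0.357,0.52,0.8],[0,-0.0005,-0.167]],
    [[0.357,0.52,0.8],[0,-0.0005,-0.167]],
    [[0.357,0.52,0.8],[0,-0.0005,-0.167]],
    [[0.357,0.52,0.8],[0,-0.0005,-0.167]]
  ]
}}

```text
clock: 3.22
tcp_pos: [0.5519, 0.2662, 0.2027]
orientation: [0.841, 3.024, -0.001]
contact_force: [0.0, 0.6, 0.6]
grip_width: 0.0855
gripper_force: 0.0
```

```bash
python3 -c "
from h import *
rel((551,269,90,59.2),(551,269,66,59.2))
f=grab_frame('side'); save(f,'s1.png',1.42)
for p in((551,269,64),): print(proj(f,np.array(p)/1000)*1.42)"
```

```text
t 3.23 tcp [0.5519 0.2662 0.2027] y-yaw 58.92 z [ 0.003 -0.001 -1.   ] F [0.  0.6 0.6] w 0.0855 gf 0.0 q [ 0.03  0.55 -0.8   1.72  0.45  1.06  0.1 ]
(551, 269, 90, 59.2) [[0.01, 0.0076, 0.4506], [0.0001, 0.001, -0.0016]]
(551, 269, 66, 59.2) [[0.0103, 0.0076, 0.5466], [0.0001, 0.001, -0.0016]]
[283.4999941  346.72142832]
```

View pics/s1.png

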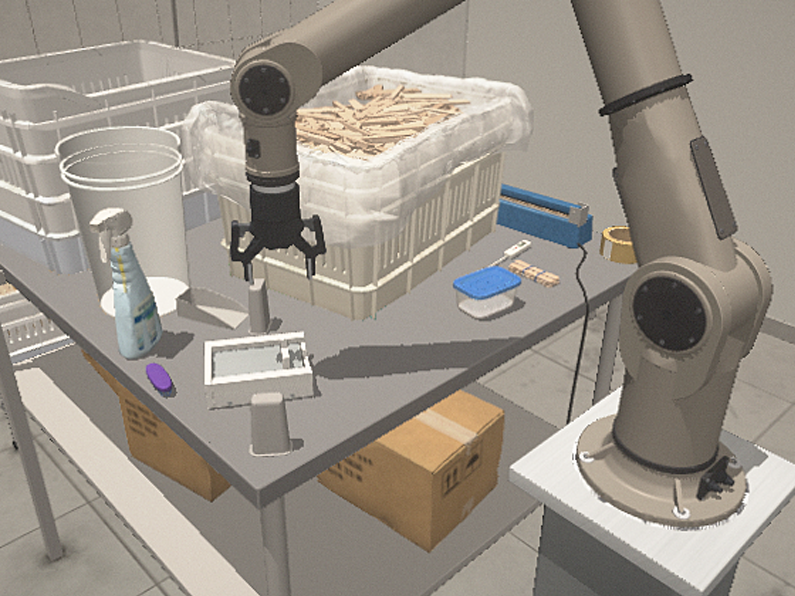

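The side view shows the open gripper right above the bar, with everything clear. I'll go down and close.

>>> {"op": "apply_moves", "data": {
  "rows": [
    [[0.01,0.008,0.3],[0,0.001,-0.0016]],
    [[0.01,0.008,0.5],[0,0.001,-0.0016]],
    [[0.01,0.008,0.542],[0,0.001,-0.0016]],
    [[0.01,0.008,0.542],[0,0.001,-0.0016]],
    [[0.01,0.008,0.542],[0,0.001,-0.0016]]
  ]
}}

```text
clock: 3.9
tcp_pos: [0.5515, 0.2716, 0.0691]
orientation: [0.83, 3.028, 0.005]
contact_force: [0.8, 0.6, 0.1]
grip_width: 0.0852
gripper_force: 0.0
```

```bash
python3 -c "
from h import *
rel((551,269,67,59.2))"
```

```text
t 3.9 tcp [0.5515 0.2716 0.0691] y-yaw 59.35 z [ 0.003  0.003 -1.   ] F [0.8 0.6 0.1] w 0.0852 gf 0.0 q [-0.05  0.71 -0.7   1.8   0.6   0.84 -0.01]
(551, 269, 67, 59.2) [[-0.0035, -0.0099, 0.0082], [0.0012, 0.0003, 0.0008]]
```

>>> {"op": "apply_moves", "data": {
  "rows": [
    [[-0.004,-0.01,0.006],[0,0,0]],
    [[-0.004,-0.01,0.006],[0,0,0]],
    [[-0.004,-0.01,0.006],[0,0,0]],
    [[-0.004,-0.01,0.006],[0,0,0]],
    [[-0.004,-0.01,0.006],[0,0,0]],
    [[-0.004,-0.01,0.006],[0,0,0]],
    [[-0.004,-0.01,0.006],[0,0,0]],
    [[-0.004,-0.01,0.006],[0,0,0]]
  ],
  "jaw": -1,
  "newtons": 80
}}

```text
clock: 4.9
tcp_pos: [0.5494, 0.268, 0.0647]
orientation: [-0.829, -3.029, -0.001]
contact_force: [0.0, 0.3, 5.9]
grip_width: 0.0107
gripper_force: 78.9
```

```bash
python3 -c "
from h import *
rel()"
```

```text
t 4.9 tcp [0.5494 0.268  0.0647] y-yaw 59.38 z [-0.001  0.001 -1.   ] F [0.  0.3 5.9] w 0.0107 gf 78.9 q [-0.05  0.72 -0.7   1.81  0.6   0.84 -0.01]
```

>>> {"op": "apply_moves", "data": {
  "rows": [
    [[0,0,-0.014],[0,0,0]],
    [[0,0,-0.028],[0,0,0]],
    [[0,0,-0.028],[0,0,0]],
    [[0,0,-0.028],[0,0,0]],
    [[0,0,-0.028],[0,0,0]]
  ]
}}

```text
clock: 5.52
tcp_pos: [0.5492, 0.2676, 0.0711]
orientation: [-0.829, -3.028, 0.0]
contact_force: [-0.1, 0.4, -1.8]
grip_width: 0.0107
gripper_force: 77.9
```

```bash
python3 -c "
from h import *
rel()
print(telemetry.get_obs()['moment'])
f=grab_frame('side'); save(f,'s2.png',5,(130,210,260,300))"
```

```text
t 5.53 tcp [0.5492 0.2676 0.0711] y-yaw 59.38 z [-0.002  0.    -1.   ] F [-0.1  0.4 -1.8] w 0.0107 gf 77.9 q [-0.04  0.71 -0.71  1.81  0.6   0.85 -0.  ]
[-0.06118463  0.05924003 -0.00485701]
```

View pics/s2.png

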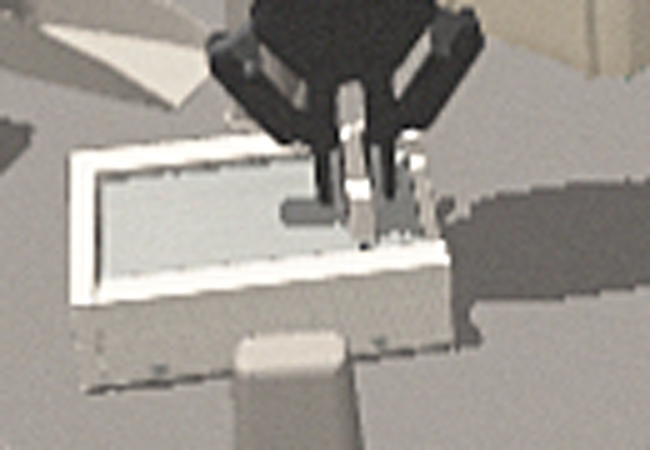

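The lid is lifted with its full weight carried. I'll slide it out slowly and watch the forces.

>>> {"op": "apply_moves", "data": {
  "rows": [
    [[0,0,-0.003],[0,0,0]],
    [[0,-0.04,-0.003],[0,0,0]],
    [[0,-0.08,-0.003],[0,0,0]],
    [[0,-0.12,-0.003],[0,0,0]],
    [[0,-0.16,-0.003],[0,0,0]],
    [[0,-0.2,-0.003],[0,0,0]],
    [[0,-0.2,-0.003],[0,0,0]]
  ]
}}

```text
clock: 6.45
tcp_pos: [0.5234, 0.2236, 0.072]
orientation: [-0.83, -3.028, 0.001]
contact_force: [0.6, 0.6, -1.8]
grip_width: 0.0105
gripper_force: 78.1
```

```bash
python3 -c "
from h import *
rel()
print(telemetry.get_obs()['moment'])
p=telemetry.get_obs()['tcp_pos'][:2]*1000-[574.5,308.8]; print(p@[.512,.859],p@[-.859,.512])"
```

```text
t 6.45 tcp [0.5234 0.2236 0.072 ] y-yaw 59.34 z [-0.002 -0.    -1.   ] F [ 0.6  0.6 -1.8] w 0.0105 gf 78.1 q [ 0.03  0.66 -0.72  1.91  0.59  0.8   0.02]
[-0.06102949  0.05482376 -0.01279292]
-99.36160256892903 0.22163346522071237
```

>>> {"op": "apply_moves", "data": {
  "rows": [
    [[0,-0.06,0],[0,0,0]],
    [[0,-0.12,0],[0,0,0]],
    [[0,-0.18,0],[0,0,0]],
    [[0,-0.24,0],[0,0,0]],
    [[0,-0.3,0],[0,0,0]],
    [[0,-0.34,0],[0,0,0]],
    [[0,-0.37,0],[0,0,0]],
    [[0,-0.39,0],[0,0,0]],
    [[0,-0.39,0],[0,0,0]]
  ]
}}

```text
clock: 7.58
tcp_pos: [0.4741, 0.1407, 0.0721]
orientation: [-0.829, -3.028, -0.0]
contact_force: [-0.4, 0.1, -1.2]
grip_width: 0.0102
gripper_force: 78.2
```

```bash
python3 -c "
from h import *
rel()
print(telemetry.get_obs()['moment'])
p=telemetry.get_obs()['tcp_pos'][:2]*1000-[574.5,308.8]; print(p@[.512,.859],p@[-.859,.512])"
```

```text
t 7.58 tcp [0.4741 0.1407 0.0721] y-yaw 59.37 z [-0.002  0.001 -1.   ] F [-0.4  0.1 -1.2] w 0.0102 gf 78.2 q [ 0.18  0.57 -0.74  2.08  0.58  0.71  0.1 ]
[-0.0461994   0.03209591  0.06875288]
-195.81469313134238 0.18861474860788974
```

>>> {"op": "apply_moves", "data": {
  "rows": [
    [[0,0,-0.003],[-0.004,0,0]],
    [[0,0,-0.003],[-0.004,0,0]],
    [[0,-0.02,-0.003],[-0.004,0,0]],
    [[0,-0.04,-0.003],[-0.004,0,0]],
    [[0,-0.06,-0.003],[-0.004,0,0]],
    [[0,-0.06,-0.003],[-0.004,0,0]]
  ]
}}

```text
clock: 8.32
tcp_pos: [0.4663, 0.1272, 0.0729]
orientation: [0.83, 3.028, 0.018]
contact_force: [0.4, -0.8, -1.8]
grip_width: 0.011
gripper_force: 78.5
```

```bash
python3 -c "
from h import *
rel()
print(telemetry.get_obs()['moment'])
p=telemetry.get_obs()['tcp_pos'][:2]*1000-[574.5,308.8]; print(p@[.512,.859],p@[-.859,.512])"
```

```text
t 8.32 tcp [0.4663 0.1272 0.0729] y-yaw 59.34 z [ 0.005  0.011 -1.   ] F [ 0.4 -0.8 -1.8] w 0.011 gf 78.5 q [ 0.22  0.55 -0.74  2.11  0.58  0.68  0.12]
[-0.123437    0.10563457  0.00527967]
-211.36904049881386 0.0005145524785206135
```

>>> {"op": "apply_moves", "data": {
  "rows": [
    [[0,-0.04,0],[0,0,0]],
    [[0,-0.08,0],[0.002,0,0]],
    [[0,-0.12,0],[0.004,0,0]],
    [[0,-0.13,0],[0.004,0,0]],
    [[0,-0.13,0],[0.004,0,0]]
  ]
}}

```text
clock: 8.95
tcp_pos: [0.45, 0.0998, 0.0726]
orientation: [-0.83, -3.029, -0.0]
contact_force: [0.6, -1.3, -2.7]
grip_width: 0.0107
gripper_force: 78.6
```

```bash
python3 -c "
from h import *
rel()
print(telemetry.get_obs()['moment'])
f=grab_frame('side'); save(f,'s3.png',4,(140,180,330,320))"
```

```text
t 8.95 tcp [0.45   0.0998 0.0726] y-yaw 59.36 z [-0.001  0.001 -1.   ] F [ 0.6 -1.3 -2.7] w 0.0107 gf 78.6 q [ 0.26  0.52 -0.75  2.16  0.58  0.67  0.15]
[-0.09662693 -0.00333139 -0.02930195]
```

View pics/s3.png

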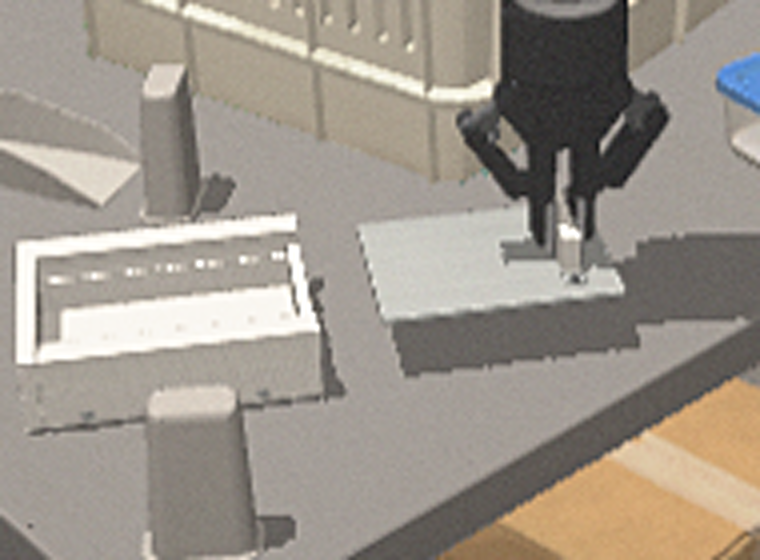

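The lid is clear of the box and level. I'll lower it to the table.

>>> {"op": "apply_moves", "data": {
  "rows": [
    [[0,0,0.05],[0,0,0]],
    [[0,0,0.1],[0,0,0]],
    [[0,0,0.13],[0,0,0]],
    [[0,0,0.145],[0,0,0]],
    [[0,0,0.152],[0,0,0]],
    [[0,0,0.157],[0,0,0]],
    [[0,0,0.159],[0,0,0]],
    [[0,0,0.159],[0,0,0]]
  ]
}}

```text
clock: 10.0
tcp_pos: [0.45, 0.0999, 0.0329]
orientation: [-0.829, -3.029, -0.0]
contact_force: [0.9, -0.3, -2.1]
grip_width: 0.0101
gripper_force: 78.4
```

```bash
python3 -c "
from h import *
rel()
print(telemetry.get_obs()['moment'])"
```

```text
t 10.0 tcp [0.45   0.0999 0.0329] y-yaw 59.37 z [-0.001  0.    -1.   ] F [ 0.9 -0.3 -2.1] w 0.0101 gf 78.4 q [ 0.2   0.59 -0.68  2.17  0.67  0.59  0.07]
[-0.08298323  0.04033076  0.01590507]
```

Not yet touching, so I'll lower it another 1–2 mm.

>>> {"op": "apply_moves", "data": {
  "rows": [
    [[0,0,0.004],[0,0,0]],
    [[0,0,0.006],[0,0,0]],
    [[0,0,0.008],[0,0,0]],
    [[0,0,0.008],[0,0,0]]
  ]
}}

```text
clock: 10.5
tcp_pos: [0.45, 0.0999, 0.0325]
orientation: [0.829, 3.03, -0.002]
contact_force: [-8.1, -4.0, 27.7]
grip_width: 0.0104
gripper_force: 82.9
```

>>> {"op": "apply_moves", "data": {
  "rows": [
    [[0,0,-0.005],[0,0,0]],
    [[0,0,-0.005],[0,0,0]]
  ]
}}

```text
clock: 10.75
tcp_pos: [0.4502, 0.1, 0.0326]
orientation: [-0.829, -3.029, 0.0]
contact_force: [-2.3, -1.3, 10.5]
grip_width: 0.0106
gripper_force: 80.4
```

>>> {"op": "apply_moves", "data": {
  "rows": [
    [[0,0,0],[0,0,0]],
    [[0,0,0],[0,0,0]],
    [[0,0,0],[0,0,0]],
    [[0,0,-0.1],[0,0,0]],
    [[0,0,-0.3],[0,0,0]],
    [[0,0,-0.5],[0,0,0]],
    [[0,0,-0.7],[0,0,0]],
    [[0,0,-0.9],[0,0,0]],
    [[0,0,-1],[0,0,0]],
    [[0,0,-1],[0,0,0]]
  ],
  "jaw": 1
}}

```text
clock: 12.0
tcp_pos: [0.4513, 0.1001, 0.2836]
orientation: [0.83, 3.028, 0.001]
contact_force: [0.3, -0.3, -0.1]
grip_width: 0.0854
gripper_force: 0.0
```

```bash
python3 -c "
from h import *
import pickle
rel((440,40,320,30),(430,-60,320,-10))
f=grab_frame('side'); save(f,'s4.png',1.42); pickle.dump(f,open('s4.pkl','wb'))"
```

```text
t 12.0 tcp [0.4513 0.1001 0.2836] y-yaw 59.35 z [ 0.002  0.    -1.   ] F [ 0.3 -0.3 -0.1] w 0.0854 gf 0.0 q [ 0.53  0.21 -0.98  1.96  0.2   1.07  0.5 ]
(440, 40, 320, 30) [[-0.0841, -0.2296, -0.1456], [0.0006, 0.0005, 0.1631]]
(430, -60, 320, -10) [[-0.2536, -0.5941, -0.1458], [0.0008, 0.0003, 0.3853]]
```

View pics/s4.png

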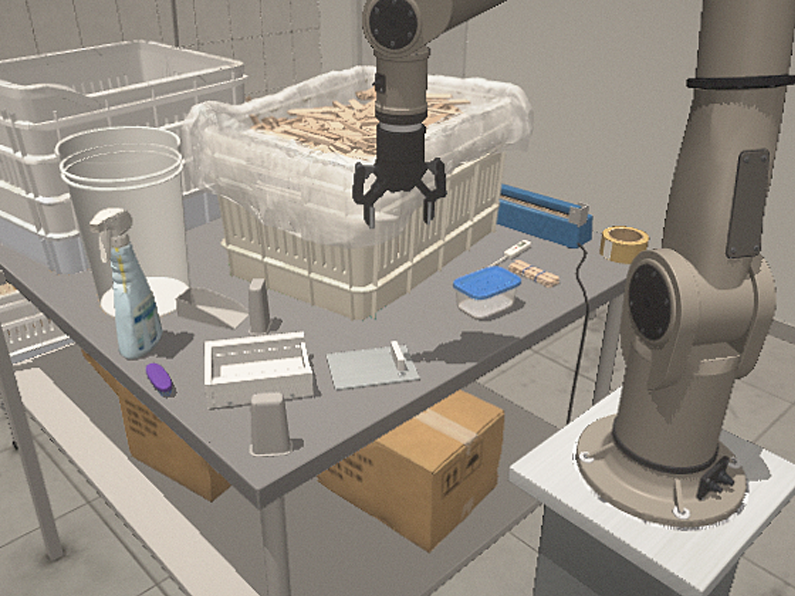

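The lid lies flat on the table with its bar up. Next is the bundle.

>>> {"op": "apply_moves", "data": {
  "rows": [
    [[-0.08,-0.23,-0.4],[0,0,0.163]],
    [[-0.08,-0.23,-0.4],[0,0,0.163]],
    [[-0.08,-0.23,-0.4],[0,0,0.163]],
    [[-0.25,-0.59,-0.4],[0,0,0.385]],
    [[-0.25,-0.59,-0.4],[0,0,0.385]],
    [[-0.25,-0.59,-0.4],[0,0,0.385]],
    [[-0.25,-0.59,-0.4],[0,0,0.385]]
  ]
}}

```text
clock: 12.92
tcp_pos: [0.4283, -0.0598, 0.3801]
orientation: [-2.409, -2.011, 0.004]
contact_force: [-0.6, 0.4, 0.6]
grip_width: 0.085
gripper_force: 0.0
```

```bash
python3 -c "
from h import *
rel((435,-170,360,-40),(460,-290,300,-70))"
```

```text
t 12.93 tcp [ 0.4283 -0.0598  0.3801] y-yaw -10.3 z [-0.005  0.001 -1.   ] F [-0.6  0.4  0.6] w 0.085 gf 0.0 q [ 0.8   0.01 -0.79  1.88  0.    1.26 -0.17]
(435, -170, 360, -40) [[-0.429, 0.1056, 0.0796], [-0.0016, 0.0002, 0.165]]
(460, -290, 300, -70) [[-0.8835, 0.2909, 0.3184], [-0.0015, 0.0006, 0.3317]]
```

>>> {"op": "apply_moves", "data": {
  "rows": [
    [[-0.43,0.11,0.08],[-0.001,0,0.165]],
    [[-0.43,0.11,0.08],[-0.001,0,0.165]],
    [[-0.43,0.11,0.08],[-0.001,0,0.165]],
    [[-0.88,0.29,0.32],[-0.0015,0,0.332]],
    [[-0.88,0.29,0.32],[-0.0015,0,0.332]],
    [[-0.88,0.29,0.32],[-0.0015,0,0.332]],
    [[-0.88,0.29,0.32],[-0.0015,0,0.332]]
  ]
}}

```text
clock: 13.8
tcp_pos: [0.4615, -0.2884, 0.2991]
orientation: [-3.092, -0.554, 0.003]
contact_force: [-0.0, 0.2, -0.4]
grip_width: 0.0855
gripper_force: 0.0
```

```bash
python3 -c "
from h import *
rel((498,-349.5,150,-90.5))"
```

```text
t 13.8 tcp [ 0.4615 -0.2884  0.2991] y-yaw -69.67 z [-0.002  0.    -1.   ] F [-0.   0.2 -0.4] w 0.0855 gf 0.0 q [ 0.89  0.27 -0.54  1.79  0.15  1.13 -0.91]
(498, -349.5, 150, -90.5) [[0.0529, 0.2806, 0.596], [-0.0002, 0.0006, 0.1157]]
```

>>> {"op": "apply_moves", "data": {
  "rows": [
    [[0.053,0.281,0.6],[0,0.0006,0.116]],
    [[0.053,0.281,0.6],[0,0.0006,0.116]],
    [[0.053,0.281,0.6],[0,0.0006,0.116]],
    [[0.053,0.281,0.6],[0,0.0006,0.116]],
    [[0.053,0.281,0.6],[0,0.0006,0.116]]
  ]
}}

```text
clock: 14.42
tcp_pos: [0.5004, -0.3485, 0.1532]
orientation: [3.14, -0.01, 0.008]
contact_force: [-0.1, -0.4, 1.0]
grip_width: 0.0854
gripper_force: 0.0
```

```bash
python3 -c "
from h import *
rel((498,-349.5,60,-90.5),(498,-349.5,29,-90.5))"
```

```text
t 14.43 tcp [ 0.5004 -0.3485  0.1532] y-yaw -90.37 z [ 0.005 -0.002 -1.   ] F [-0.1 -0.4  1. ] w 0.0854 gf 0.0 q [ 0.82  0.52 -0.42  1.79  0.26  0.89 -1.29]
(498, -349.5, 60, -90.5) [[-0.0112, 0.0031, 0.3728], [0.0006, -0.0016, 0.0007]]
(498, -349.5, 29, -90.5) [[-0.0119, 0.0029, 0.4968], [0.0006, -0.0016, 0.0007]]
```

>>> {"op": "apply_moves", "data": {
  "rows": [
    [[-0.011,0.003,0.2],[0,-0.0016,0]],
    [[-0.011,0.003,0.35],[0,-0.0016,0]],
    [[-0.012,0.003,0.45],[0,-0.0016,0]],
    [[-0.012,0.003,0.49],[0,-0.0016,0]],
    [[-0.012,0.003,0.492],[0,-0.0016,0]],
    [[-0.012,0.003,0.492],[0,-0.0016,0]]
  ]
}}

```text
clock: 15.18
tcp_pos: [0.4981, -0.3512, 0.0307]
orientation: [3.138, -0.015, 0.002]
contact_force: [-0.0, 0.8, 0.2]
grip_width: 0.0854
gripper_force: 0.0
```

>>> {"op": "apply_moves", "data": {
  "rows": [
    [[0,0,0],[0,0,0]],
    [[0,0,0],[0,0,0]],
    [[0,0,0],[0,0,0]],
    [[0,0,0],[0,0,0]],
    [[0,0,0],[0,0,0]],
    [[0,0,0],[0,0,0]],
    [[0,0,0],[0,0,0]]
  ],
  "jaw": -1,
  "newtons": 30
}}

```text
clock: 16.05
tcp_pos: [0.4973, -0.351, 0.0294]
orientation: [3.139, -0.016, -0.001]
contact_force: [-0.6, 0.6, 5.7]
grip_width: 0.0345
gripper_force: 30.6
```

```bash
python3 -c "
from h import *
rel()"
```

```text
t 16.05 tcp [ 0.4973 -0.351   0.0294] y-yaw -90.57 z [-0.001 -0.002 -1.   ] F [-0.6  0.6  5.7] w 0.0345 gf 30.6 q [ 0.77  0.68 -0.35  1.85  0.36  0.67 -1.37]
```

>>> {"op": "apply_moves", "data": {
  "rows": [
    [[0,0,-0.1],[0,0,0]],
    [[0,0,-0.3],[0,0,0]],
    [[0,0,-0.5],[0,0,0]],
    [[0,0,-0.7],[0,0,0]],
    [[0,0,-0.9],[0,0,0]],
    [[0,0,-1],[0,0,0]],
    [[0.1,-0.2,-1],[0,0,0]]
  ]
}}

```text
clock: 16.92
tcp_pos: [0.5217, -0.3057, 0.2808]
orientation: [3.135, -0.031, 0.002]
contact_force: [0.1, 1.0, -1.7]
grip_width: 0.0348
gripper_force: 30.1
```

```bash
python3 -c "
from h import *
rel((450,-220,400,-90),(435,-110,400,-70))"
```

```text
t 16.93 tcp [ 0.5217 -0.3057  0.2808] y-yaw -91.12 z [ 0.001 -0.007 -1.   ] F [ 0.1  1.  -1.7] w 0.0348 gf 30.1 q [ 0.78  0.38 -0.47  1.68  0.19  1.12 -1.33]
(450, -220, 400, -90) [[-0.2931, -0.3339, -0.4791], [0.0021, -0.0003, -0.0062]]
(435, -110, 400, -70) [[-0.3617, -0.7726, -0.4821], [0.0021, 0.0001, -0.1173]]
```

>>> {"op": "apply_moves", "data": {
  "rows": [
    [[-0.29,-0.33,-0.48],[0.002,0,0]],
    [[-0.29,-0.33,-0.48],[0.002,0,0]],
    [[-0.29,-0.33,-0.48],[0.002,0,0]],
    [[-0.36,-0.77,-0.48],[0.002,0,-0.117]],
    [[-0.36,-0.77,-0.48],[0.002,0,-0.117]],
    [[-0.36,-0.77,-0.48],[0.002,0,-0.117]]
  ]
}}

```text
clock: 17.68
tcp_pos: [0.4344, -0.1029, 0.3988]
orientation: [-3.086, -0.571, 0.002]
contact_force: [0.8, -1.0, -1.0]
grip_width: 0.0344
gripper_force: 30.3
```

```bash
python3 -c "
from h import *
rel((435,10,400,-60),(460,120,400,-45))"
```

```text
t 17.68 tcp [ 0.4344 -0.1029  0.3988] y-yaw -69.04 z [-0.002  0.003 -1.   ] F [ 0.8 -1.  -1. ] w 0.0344 gf 30.3 q [ 0.74  0.01 -0.64  1.83  0.01  1.3  -1.11]
(435, 10, 400, -60) [[0.1637, -0.4207, -0.0033], [-0.0012, 0.0002, -0.0502]]
(460, 120, 400, -45) [[0.4145, -0.7959, -0.002], [-0.0013, -0.0, -0.1336]]
```

>>> {"op": "apply_moves", "data": {
  "rows": [
    [[0.16,-0.42,0],[-0.001,0,-0.05]],
    [[0.16,-0.42,0],[-0.001,0,-0.05]],
    [[0.16,-0.42,0],[-0.001,0,-0.05]],
    [[0.41,-0.8,0],[-0.001,0,-0.134]],
    [[0.41,-0.8,0],[-0.001,0,-0.134]],
    [[0.41,-0.8,0],[-0.001,0,-0.134]]
  ]
}}

```text
clock: 18.42
tcp_pos: [0.4613, 0.1187, 0.3991]
orientation: [-2.9, -1.198, -0.0]
contact_force: [-0.5, -0.9, -1.3]
grip_width: 0.035
gripper_force: 30.3
```

```bash
python3 -c "
from h import *
rel((540,250,330,-35),(574.5,308.8,200,-30.8))"
```

```text
t 18.43 tcp [0.4613 0.1187 0.3991] y-yaw -45.12 z [-0.001  0.004 -1.   ] F [-0.5 -0.9 -1.3] w 0.035 gf 30.3 q [ 0.46  0.11 -0.89  1.77  0.08  1.31 -1.24]
(540, 250, 330, -35) [[0.5931, -0.1489, 0.2779], [-0.0011, -0.0006, -0.0562]]
(574.5, 308.8, 200, -30.8) [[0.8561, -0.2164, 0.7985], [-0.001, -0.0006, -0.0795]]
```

>>> {"op": "apply_moves", "data": {
  "rows": [
    [[0.59,-0.15,0.28],[-0.001,-0.0006,-0.056]],
    [[0.59,-0.15,0.28],[-0.001,-0.0006,-0.056]],
    [[0.59,-0.15,0.28],[-0.001,-0.0006,-0.056]],
    [[0.856,-0.216,0.8],[-0.001,-0.0006,-0.0795]],
    [[0.856,-0.216,0.8],[-0.001,-0.0006,-0.0795]],
    [[0.856,-0.216,0.8],[-0.001,-0.0006,-0.0795]],
    [[0.856,-0.216,0.8],[-0.001,-0.0006,-0.0795]],
    [[0.856,-0.216,0.8],[-0.001,-0.0006,-0.0795]]
  ]
}}

```text
clock: 19.42
tcp_pos: [0.5762, 0.3046, 0.2018]
orientation: [2.734, 1.541, 0.003]
contact_force: [0.2, 0.4, -0.0]
grip_width: 0.0343
gripper_force: 30.3
```

```bash
python3 -c "
from h import *
rel((574.5,308.8,100,-30.8),(574.5,308.8,70,-30.8),(574.5,308.8,41,-30.8))
f=grab_frame('side'); save(f,'s5.png',4,(120,150,300,300))"
```

```text
t 19.43 tcp [0.5762 0.3046 0.2018] y-yaw -31.17 z [ 0.003 -0.001 -1.   ] F [ 0.2  0.4 -0. ] w 0.0343 gf 30.3 q [-0.01  0.63 -0.84  1.63  0.51  1.12 -1.53]
(574.5, 308.8, 100, -30.8) [[0.0106, -0.0161, 0.407], [0.0011, -0.0002, -0.0021]]
(574.5, 308.8, 70, -30.8) [[0.0105, -0.0165, 0.527], [0.0011, -0.0002, -0.0021]]
(574.5, 308.8, 41, -30.8) [[0.0105, -0.0169, 0.643], [0.0011, -0.0002, -0.0021]]
```

View pics/s5.png

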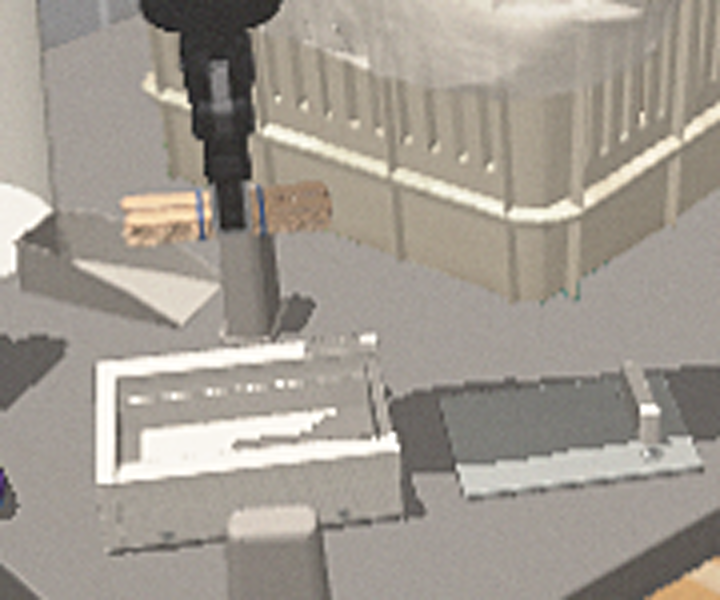

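>>> {"op": "apply_moves", "data": {
  "rows": [
    [[0.01,-0.016,0.2],[0.001,0,-0.002]],
    [[0.01,-0.016,0.35],[0.001,0,-0.002]],
    [[0.01,-0.016,0.45],[0.001,0,-0.002]],
    [[0.01,-0.016,0.53],[0.001,0,-0.002]],
    [[0.01,-0.016,0.59],[0.001,0,-0.002]],
    [[0.01,-0.016,0.62],[0.001,0,-0.002]],
    [[0.01,-0.016,0.62],[0.001,0,-0.002]]
  ]
}}

```text
clock: 20.35
tcp_pos: [0.5731, 0.3094, 0.0446]
orientation: [-2.73, -1.554, 0.003]
contact_force: [-0.8, 0.3, -0.6]
grip_width: 0.0348
gripper_force: 30.3
```

```bash
python3 -c "
from h import *
rel((574.5,308.8,38.5,-30.8))"
```

```text
t 20.35 tcp [0.5731 0.3094 0.0446] y-yaw -30.71 z [-0.002 -0.    -1.   ] F [-0.8  0.3 -0.6] w 0.0348 gf 30.3 q [-0.09  0.81 -0.73  1.71  0.67  0.89 -1.64]
(574.5, 308.8, 38.5, -30.8) [[0.0007, 0.0062, 0.0243], [-0.0005, 0.0004, 0.0005]]
```

>>> {"op": "apply_moves", "data": {
  "rows": [
    [[0,0,0.012],[0,0,0]],
    [[0,0,0.018],[0,0,0]],
    [[0,0,0.022],[0,0,0]],
    [[0,0,0.024],[0,0,0]],
    [[0,0,0.024],[0,0,0]]
  ]
}}

```text
clock: 20.98
tcp_pos: [0.5731, 0.3093, 0.0386]
orientation: [-2.73, -1.553, 0.003]
contact_force: [-0.3, -0.3, -0.4]
grip_width: 0.0347
gripper_force: 30.3
```

>>> {"op": "apply_moves", "data": {
  "rows": [
    [[0,0,0.003],[0,0,0]],
    [[0,0,0.006],[0,0,0]],
    [[0,0,0.006],[0,0,0]]
  ]
}}

```text
clock: 21.35
tcp_pos: [0.5731, 0.3093, 0.0384]
orientation: [2.73, 1.554, -0.003]
contact_force: [-2.4, -2.4, 10.1]
grip_width: 0.0348
gripper_force: 31.4
```

It has touched the floor. I'll open part-way and rise.

>>> {"op": "apply_moves", "data": {
  "rows": [
    [[0,0,0],[0,0,0]],
    [[0,0,0],[0,0,0]],
    [[0,0,0],[0,0,0]],
    [[0,0,0],[0,0,0]]
  ],
  "jaw": 0.15
}}

```text
clock: 21.85
tcp_pos: [0.573, 0.3092, 0.0369]
orientation: [-2.73, -1.553, 0.003]
contact_force: [0.1, -0.6, 0.8]
grip_width: 0.0489
gripper_force: 0.0
```

>>> {"op": "apply_moves", "data": {
  "rows": [
    [[0,0,-0.05],[0,0,0]],
    [[0,0,-0.15],[0,0,0]],
    [[0,0,-0.3],[0,0,0]],
    [[0,0,-0.5],[0,0,0]],
    [[0,0,-0.7],[0,0,0]],
    [[0,0,-0.9],[0,0,0]],
    [[0,0,-0.9],[0,0,0]],
    [[0,0,-0.9],[0,0,0]]
  ]
}}

```text
clock: 22.85
tcp_pos: [0.5733, 0.3092, 0.2631]
orientation: [-2.73, -1.554, 0.002]
contact_force: [0.7, -0.4, -1.1]
grip_width: 0.0489
gripper_force: 0.0
```

```bash
python3 -c "
from h import *
rel()
f=grab_frame('side'); save(f,'s6.png',4,(120,150,300,300))"
```

```text
t 22.85 tcp [0.5733 0.3092 0.2631] y-yaw -30.71 z [-0.001 -0.    -1.   ] F [ 0.7 -0.4 -1.1] w 0.0489 gf 0.0 q [ 0.    0.58 -0.87  1.56  0.46  1.22 -1.49]
```

View pics/s6.png

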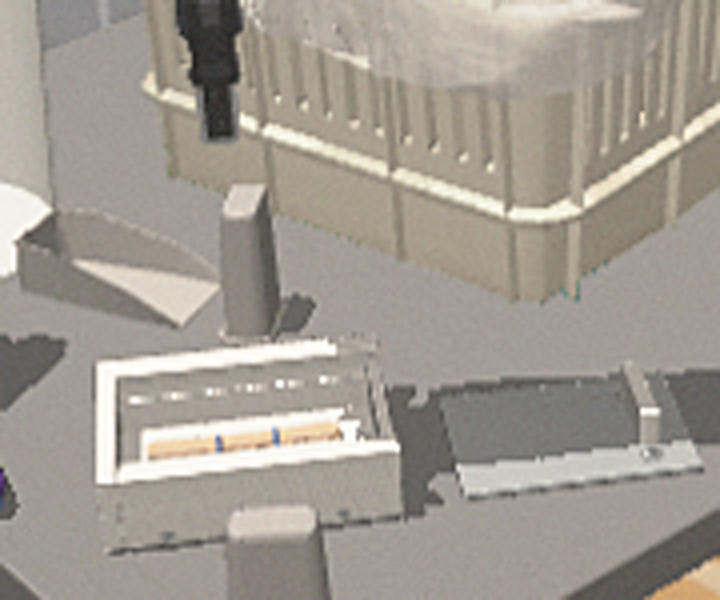

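The bundle lies flat in the box with its bands at crop (218,440) and (277,437). The lid lies flat at (570,430), and the gripper is clear.

```bash
python3 -c "
from h import *
print(job.hand_in())"
```

```text
the job is handed in; nothing more can be done
None
```

I handed the job in after about 23 s on the clock: the lid lies flat on the table with its grip bar up, the bundle lies flat on the box floor, and the last picture shows both released; the hand-in returned no verdict.

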